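Fold down the ratchet stock rest

TASK

The stock rest on the bench is standing up, held by its ratchet. With the fingertips, press the pawl's thumb pad fully down so that the pawl is clear of the teeth and stays free, then push the arm down past its teeth until it lies flat on its stop. Do not lift the arm or force it against the engaged pawl, and leave the other things on the bench where they are.

Things in the scene. Friction and masses are not known exactly. Their poses are not given: they have to be found in the camera images.
- rest: Folding stock rest bolted to the bench: a grey painted base plate 285 x 90 x 8 mm carrying a steel arm and a dark steel pawl. Origin on the bench top under the arm's hinge. Its +x is the way the arm points when folded flat, +z up; the plate reaches from x = -120 to x = +165 mm. The upper posts at x = -65 mm carry the pawl, the posts at x = 0 the arm. It cannot move.
- hinge (a point): Centre of the arm's hinge pin, 70 mm above the bench at the rest's x = 0, y = 0; the pin runs along the rest's y.
- rest_arm (a joint): Angle of the arm above flat, rad: 0 = folded flat on its rubber-topped stop post (its end stop), larger = raised; starts near 0.85. The hinge is stiff: the arm stays where it is left, and takes about 3 to 6 N down on the roller to move. A steel toothed wheel (54 mm radius) on the hinge turns with it; while the pawl's nose is between the teeth the arm goes down only a few degrees at most and then locks.
- roller (a point): Centre of the grey roller across the free end of the arm, 26 mm diameter, 62 mm long along the rest's y, 185 mm from the hinge; its top is 13 mm above this point, at 83 mm over the bench when folded flat. It moves with the arm: x = 185 cos(angle), z = 70 + 185 sin(angle) mm in the rest's frame. The flat arm bar between hinge and roller is 24 mm wide, 12 mm thick.
- rest_pawl (a joint): Angle of the rocking pawl, rad: 0 = engaged in the teeth (start), 0.34 = pad pressed fully down (its end stop), nose well out of the teeth; from about 0.2 it is clear of them. No spring: the stiff pivot leaves it where it is put. About 3 to 4 N down on the pad moves it.
- pawl_pad (a point): Centre of the top of the pawl's ribbed thumb pad (32 x 36 mm, along the rest's x and y), at the end of the pawl away from the arm: rest x = -115 mm, 137 mm above the bench when engaged; it sinks about 18 mm and shifts 4 mm towards the rest's -x when pressed fully. The pawl's pivot is at rest x = -65 mm, height 117 mm.
- blank: Bystander: upright aluminium round, 40 mm diameter, 55 mm high; loose, origin at the underside. Leave alone.
- oil: Bystander: white squeeze bottle with black cap, 48 mm diameter, 115 mm high; loose, origin at the underside. Leave alone.
- bolt: Bystander: hexagon bolt standing on its head, 30 mm wide, 58 mm high; loose, origin at the underside. Leave alone.
- tray: Bystander: open blue plastic tray, 130 x 90 x 35 mm (x, y, z); loose, origin at the underside. Leave alone.
- driver: Bystander: screwdriver with black handle lying along its x, 200 mm long; loose, origin at the underside. Leave alone.
- brush: Bystander: bench brush with wooden handle lying along its x, 220 mm long; loose, origin at the underside. Leave alone.
- collar: Bystander: steel ring lying flat, 60 mm outside diameter, 22 mm high; loose, origin at the underside. Leave alone.

How it is judged:
By the outcome, as a careful person would: the job done as asked, in the order asked, and still so for the second after the job is handed in, with the robot touching nothing.
It also fails if it takes over 45 s, if anything falls off the work surface, if the arm or the gripper's body presses on something with over 40 N, if the wrist force passes 120 N, or if a joint passes its speed limit or range.

ROBOT

A 6-joint arm with a two-finger parallel gripper is mounted at the origin on the work surface. World frame = base frame: x ahead of the robot, y to its left, z up, the work surface at z = 0. Lengths are in m, angles in rad, forces in N, time in s.
With the tool pointing down it reaches from about 0.35 to 1 m from the base axis. Payload 7.1 kg.
Tool frame: the origin (TCP) lies between the finger pads; the fingertips stand 22 mm ahead of it and the grasp point (between the pads) lies 3 mm ahead of it; x points along the fingers, y is the direction in which the jaws open and shut, and the axes are right-handed (so a half turn about x gives the same grasp; the last joint's range is limited). The gripper opens to 85 mm and grips with 20 to 120 N. Pads are 22 mm wide; open, the fingers measure 114 mm over their backs; the gripper's body (76 mm by 85 mm) begins 54 mm behind the grasp point. The pads swing forward as they close: fully open they stand 13 mm farther back than shut.
Start: joints at [1.248, 0.423, 1.63, -0, 1.089, -0.019], TCP at [0.187, 0.596, 0.253] pointing down, gripper open.
Joint ranges: [-3, 3], [-0.9, 2.11], [0.09, 2.58], [-1.31, 4.45], [0.11, 2.69], [-2.54, 2.54]. Speed limits (rad/s): [2.39, 2.39, 3.01, 3.14, 3.14, 3.14].

INTERFACE

Orientations are given as a rotation vector (axis times angle).
In Python, from rig import manip gives the robot as it stands. The module is installed in compiled form; this text tells all that it offers. Calls block until the motion is done:
- manip.move_to(position, orientation): joint-space move of the TCP to a pose.
- manip.servo_line(position, orientation=None, rate=0.15): straight line of the TCP; orientation=None keeps the orientation; rate is the mean speed in m/s.
- manip.set_joints(angles): joint-space move.
- manip.command_gripper(opening, f_grip=None): finger opening in m; f_grip is the grip in N (None keeps the last); returns when the fingers have stopped.
- manip.hold(seconds).
- manip.solve_ik(position, orientation): joint angles nearest the present ones, or None.
- manip.camera(name): name is "scene" or "top"; returns a dict with "image" (400x640x3 uint8, red, green, blue), "fx", "fy", "cx", "cy" (pixels), "k1" (the pictures are not rectified: a ray, as slopes to the right and down, at radius r is drawn at 1 + k1 r^2 times it, then the intrinsics apply), "cam_to_world" (4x4, takes a point from camera to world coordinates). Camera axes: x right, y down, z forward; pixel columns grow to the right and rows downward; lengths in m; the calibration is good to about 2 mm. A picture is of the moment at which its call begins. There is no depth.
A pose or a line that the arm cannot do raises manip.IKError and nothing moves.
- manip.sign_off(): hands the job in, once; it reports no verdict.
Readings, each from a call of its own:
- manip.get_time(): time.
- manip.get_joint_positions(): joint angles.
- manip.get_joint_vel(): joint speeds.
- manip.get_tau(): joint torques, N m.
- manip.get_position(): TCP position.
- manip.get_ee_rot(): TCP orientation.
- manip.get_contact_force(): force on the tool from outside, world axes, zero at the start.
- manip.get_torque(): the same for the moment, N m.
- manip.get_width(): finger opening in m.
Only numpy, scipy, OpenCV 4.12 (cv2) and the standard library are available. Lean on these libraries where they do the work, as an engineer would, in place of code of your own. Each camera call takes 0.05 s, during which the arm holds its last target.

## Working session

There is one attempt and no reset: what is moved stays moved. The work goes in short steps, each a Python script; the robot and the scene stay as the last script left them, time stands still between calls to the robot, and variables do not carry over. Pictures are saved under pics/ and viewed, and the job is handed in when it is done.

```bash
mkdir -p pics; cat > h.py <<'E'
import numpy as np, cv2
from rig import manip
def snap(n,tag):
    c=manip.camera(n); cv2.imwrite(f'pics/{tag}_{n}.png',c['image'][:,:,::-1])
    np.savez(f'pics/{tag}_{n}.npz',**c); return c
def load(n,tag): return dict(np.load(f'pics/{tag}_{n}.npz'))
def ray(c,u,v):
    xd=(u-c['cx'])/c['fx']; yd=(v-c['cy'])/c['fy']; x,y=xd,yd
    for _ in range(30):
        s=1+c['k1']*(x*x+y*y); x,y=xd/s,yd/s
    T=c['cam_to_world']; d=T[:3,:3]@np.array([x,y,1.]); return T[:3,3],d/np.linalg.norm(d)
def onz(c,u,v,z):
    o,d=ray(c,u,v); return o+d*(z-o[2])/d[2]
def tri(c1,p1,c2,p2):
    o1,d1=ray(c1,*p1);o2,d2=ray(c2,*p2)
    s=np.linalg.lstsq(np.c_[d1,-d2],o2-o1,rcond=None)[0]
    a=o1+s[0]*d1;b=o2+s[1]*d2; return (a+b)/2,np.linalg.norm(a-b)
def proj(c,P):
    T=c['cam_to_world'];q=T[:3,:3].T@(np.array(P)-T[:3,3]);x,y=q[:2]/q[2];s=1+c['k1']*(x*x+y*y)
    return np.array([c['fx']*x*s+c['cx'],c['fy']*y*s+c['cy']])
E
python3 - <<'E'
from h import *
for n in('scene','top'):
    c=snap(n,'a'); print(n,c['fx'],c['k1'],c['cam_to_world'].round(3).tolist())
print(manip.get_time(),manip.get_ee_rot(),manip.get_width())
E
```

```text
scene 389.3361542829986 0.010168026908753163 [[-0.754, 0.505, -0.421, 0.943], [0.657, 0.585, -0.475, 0.464], [0.006, -0.635, -0.773, 0.893], [0.0, 0.0, 0.0, 1.0]]
top 366.60466978298257 -0.07870116456111749 [[-0.024, -0.988, 0.15, 0.341], [-1.0, 0.022, -0.016, -0.002], [0.012, -0.151, -0.989, 1.228], [0.0, 0.0, 0.0, 1.0]]
0.1 [ 0.23735023  1.55785663 -0.23950984] 0.08542746179723848
```

View pics/a_scene.png

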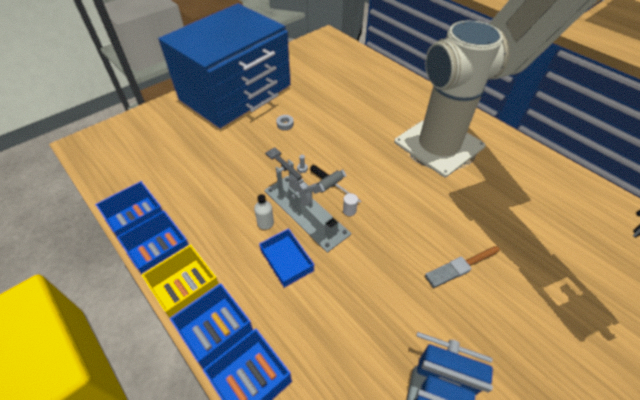

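View pics/a_top.png

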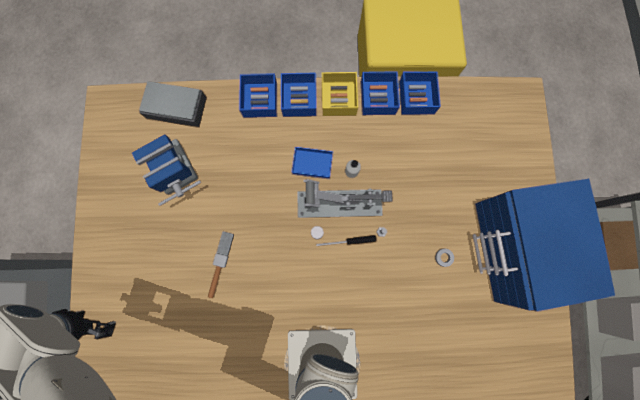

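```bash
python3 - <<'E'
import cv2
a=cv2.imread('pics/a_top.png')[140:260,280:410]; cv2.imwrite('pics/z_top.png',cv2.resize(a,None,fx=6,fy=5,interpolation=2)[:600])
a=cv2.imread('pics/a_scene.png')[135:255,245:375]; cv2.imwrite('pics/z_scene.png',cv2.resize(a,None,fx=6,fy=5,interpolation=2))
E
```

```text
(no output)
```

View pics/z_top.png

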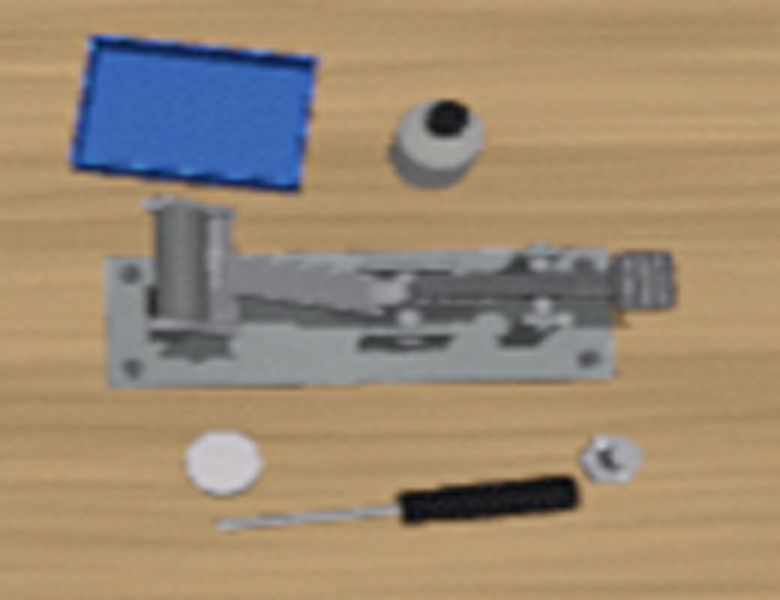

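View pics/z_scene.png

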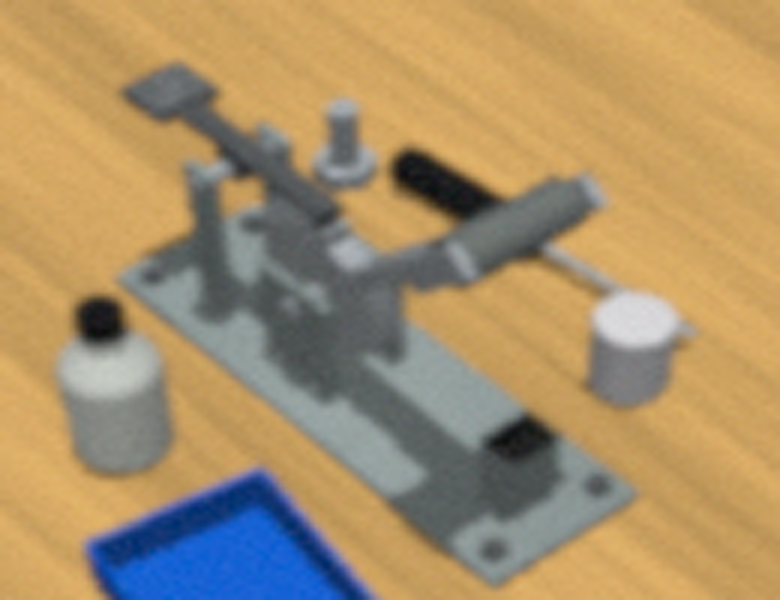

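The top view shows the plate's +x end on the left (zoom corners (107,258) and (112,385)), and the pad on the right at zoom (645,280). The scene view shows the pad at zoom (172,90) and the roller around (520,230).

```bash
python3 - <<'E'
from h import *
t=load('top','a');s=load('scene','a')
T=lambda x,y:(280+x/6-.4,140+y/5-.4); S=lambda x,y:(245+x/6-.4,135+y/5-.4)
pl=[onz(t,*T(*p),.008) for p in [(107,258),(112,385),(613,380)]]
pls=[onz(s,*S(*p),.008) for p in [(637,492),(498,585),(118,280)]]
print(np.round(pl,4),np.linalg.norm(pl[0]-pl[1]),np.linalg.norm(pl[1]-pl[2]));print('scene corners',np.round(pls,4),np.linalg.norm(pls[0]-pls[1]),np.linalg.norm(pls[1]-pls[2]))
# far corner pairs: top (613,380)=near robot rear; top (607,250) = far rear
pf=onz(t,*T(607,250),.008);print('rear far top',pf)
print('pad',onz(t,*T(645,280),.137),onz(s,*S(172,90),.137),tri(t,T(645,280),s,S(172,90)))
print('roller',tri(t,T(186,262),s,S(520,228)))
A=np.array
# origin from the top corners, rest frame: x dir
c=A([pl[0],pl[1],pl[2],pf])[:,:2]; m=A([[165,45],[165,-45],[-120,-45],[-120,45]])/1000.
for mm in(m,m*[1,-1]):
  for cc,m2 in((c,mm),(np.r_[c,A([pls[1],pls[0],pls[2]])[:,:2]],np.r_[mm,mm[[0,1,3]]])):
    a=m2-m2.mean(0);b=cc-cc.mean(0);U,_,V=np.linalg.svd(a.T@b);R=(U@V).T
    o=cc.mean(0)-R@m2.mean(0);print('o',o,'yaw',np.arctan2(R[1,0],R[0,0]),'det',np.linalg.det(R),'res mm',np.round(1e3*(cc-(m2@R.T+o)),1).tolist(), 'pad pred',R@[-.115,0]+o,'roller pred',R@[.185*np.cos(.85),0]+o)
E
```

```text
[[ 0.5662  0.0678  0.008 ]
 [ 0.4798  0.0662  0.008 ]
 [ 0.4767 -0.2141  0.008 ]] 0.08642460525304725 0.2803225606146562
scene corners [[ 0.4789  0.0701  0.008 ]
 [ 0.5664  0.0726  0.008 ]
 [ 0.5683 -0.2084  0.008 ]] 0.08749666654715764 0.2809972177868859
rear far top [ 0.56553326 -0.2149734   0.008     ]
pad [ 0.52289491 -0.21083511  0.137     ] [ 0.5224666  -0.20659755  0.137     ] (array([ 0.52210575, -0.21004628,  0.13478947]), np.float64(0.003250104935876804))
roller (array([0.52184069, 0.02239537, 0.216416  ]), np.float64(0.008599825371625607))
o [ 0.52192288 -0.0962659 ] yaw 1.5649853805785596 det -0.9999999999999994 res mm [[-1.7, -0.7], [1.9, -2.8], [0.4, 1.9], [-0.7, 1.6]] pad pred [ 0.52125462 -0.21126396] roller pred [0.52263237 0.02582892]
o [ 0.52237806 -0.09439434] yaw 1.5702520134419597 det -0.9999999999999997 res mm [[-1.3, -2.8], [2.3, -4.4], [-0.7, 0.3], [-1.8, -0.6], [-1.1, 2.0], [1.5, -0.6], [0.9, 6.0]] pad pred [ 0.52231547 -0.20939432] roller pred [0.52244452 0.02770253]
o [ 0.52192288 -0.0962659 ] yaw 1.5649853805785596 det 0.9999999999999994 res mm [[-1.7, -0.7], [1.9, -2.8], [0.4, 1.9], [-0.7, 1.6]] pad pred [ 0.52125462 -0.21126396] roller pred [0.52263237 0.02582892]
o [ 0.52237806 -0.09439434] yaw 1.5702520134419597 det 0.9999999999999997 res mm [[-1.3, -2.8], [2.3, -4.4], [-0.7, 0.3], [-1.8, -0.6], [-1.1, 2.0], [1.5, -0.6], [0.9, 6.0]] pad pred [ 0.52231547 -0.20939432] roller pred [0.52244452 0.02770253]
```

```bash
cat >> h.py <<'E'
from scipy.spatial.transform import Rotation as Rn
O=np.array([0.5221,-0.0953]);YAW=1.568
EX=np.array([np.cos(YAW),np.sin(YAW)])
def W(x,z): return np.array([*(O+EX*x),z])
def rotv(sgn=1):
    x=np.array([0,0,-1.]);y=sgn*np.array([-EX[1],EX[0],0]);return Rn.from_matrix(np.c_[x,y,np.cross(x,y)]).as_rotvec()
E
python3 - <<'E'
from h import *
for s in(1,-1): print(s,manip.solve_ik(W(-.117,.36),rotv(s)),manip.solve_ik(W(.185,.1),rotv(s)))
E
```

```text
1 None None
-1 [-4.07551026e-01  2.24512477e-01  1.65774272e+00 -4.44089210e-16
  1.25933746e+00 -4.04754700e-01] [ 1.47534790e-01  5.19322822e-01  1.92806410e+00 -4.44089210e-16
  6.94205736e-01  1.50331117e-01]
```

```bash
python3 - <<'E'
from h import *
r=rotv(-1)
p=manip.get_position(); manip.servo_line([p[0],p[1],.36],rate=.25)
manip.command_gripper(0.0,20); print(manip.get_time(),manip.get_width())
manip.move_to(W(-.117,.36),r); manip.servo_line(W(-.117,.19),rate=.15)
print(manip.get_time(),manip.get_position(),W(-.117,.19),manip.get_contact_force())
snap('top','b');snap('scene','b')
for n,(a,b,c,d) in dict(top=(140,260,280,410),scene=(115,235,225,355)).items():
    cv2.imwrite(f'pics/zb_{n}.png',cv2.resize(cv2.imread(f'pics/b_{n}.png')[a:b,c:d],None,fx=5,fy=5,interpolation=2))
E
```

```text
1.4417 3.9302488543826986e-05
5.7917 [ 0.52234359 -0.21254594  0.19084626] [ 0.52177283 -0.21229954  0.19      ] [-0.23151516  0.05232137  0.23911371]
```

View pics/zb_scene.png

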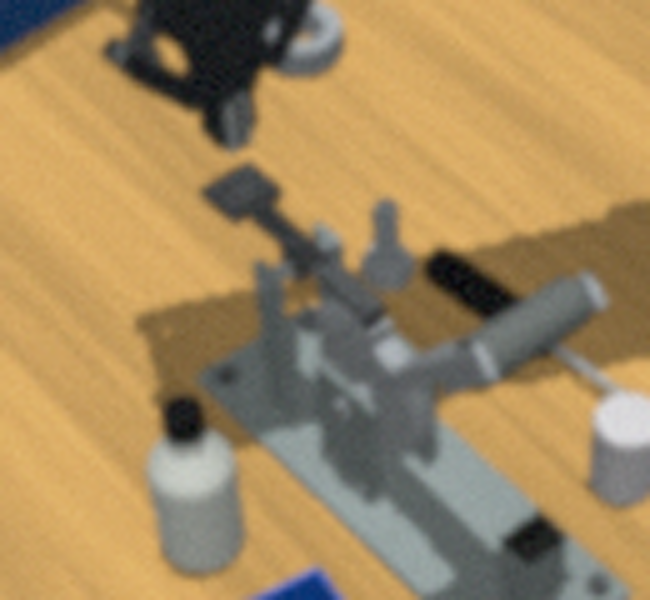

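View pics/zb_top.png

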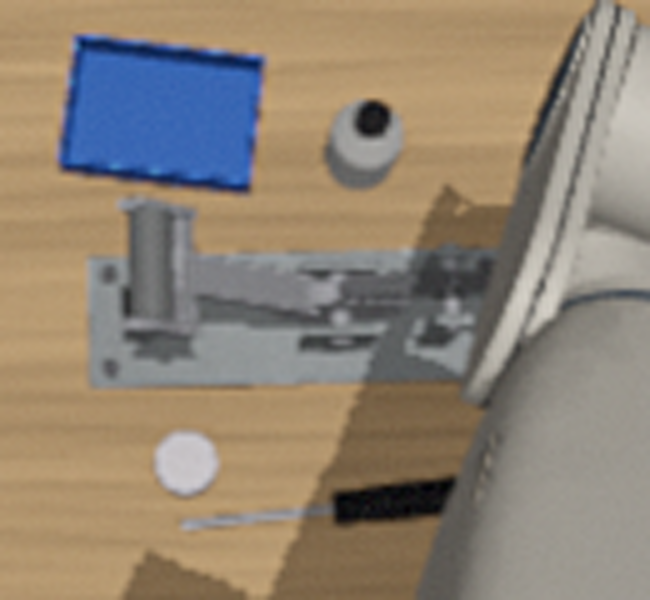

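In the scene picture the closed fingertips (zoom (232,140)) are over the pad (zoom (242,190)), as planned. Next I press down, checking force at each step.

```bash
python3 - <<'E'
from h import *
manip.servo_line(W(-.117,.165),rate=.1)
z=.165
while z>.130:
    z-=.002; manip.servo_line(W(-.117,z),rate=.04)
    f=manip.get_contact_force(); p=manip.get_position(); print(round(z,3),p.round(4),f.round(1),round(manip.get_time(),2))
    if f[2]>14: break
E
```

```text
0.163 [ 0.522  -0.2124  0.1634] [-0.5  0.  -0.5] 6.54
0.161 [ 0.5217 -0.2123  0.161 ] [-0.3  0.1 -0.1] 6.79
0.159 [ 0.5218 -0.2123  0.1589] [-0.3 -0.7  0.6] 7.04
0.157 [ 0.5219 -0.2125  0.1571] [-0.6 -1.5  1.9] 7.29
0.155 [ 0.522  -0.2126  0.1551] [-0.  -3.4  2.5] 7.54
0.153 [ 0.522  -0.2124  0.1531] [ 0.5 -3.3  3.2] 7.79
0.151 [ 0.5219 -0.2123  0.151 ] [ 1.8 -3.3  3.2] 8.04
0.149 [ 0.5218 -0.2123  0.1489] [ 0.8 -3.3  3.2] 8.29
0.147 [ 0.5217 -0.2123  0.1468] [ 0.8 -5.3  2.6] 8.54
0.145 [ 0.5217 -0.2123  0.1448] [ 1.1 -4.   2.4] 8.79
0.143 [ 0.5219 -0.2124  0.1437] [-1.7 -4.8 10.1] 9.04
0.141 [ 0.5221 -0.2125  0.1432] [-6.3 -1.6 25.3] 9.29
```

```bash
python3 - <<'E'
from h import *
manip.servo_line(W(-.117,.30),rate=.25)
r=rotv(-1)
manip.move_to(W(.14,.31),r)
a=.85; print(manip.get_time(),manip.get_position(),manip.get_contact_force())
snap('top','c');snap('scene','c')
for n,(a,b,c,d) in dict(top=(140,260,280,410),scene=(115,235,225,355)).items():
    cv2.imwrite(f'pics/zc_{n}.png',cv2.resize(cv2.imread(f'pics/c_{n}.png')[a:b,c:d],None,fx=5,fy=5,interpolation=2))
E
```

```text
11.0833 [0.52246031 0.04402097 0.30939635] [-0.02203453  0.29776893 -0.26582956]
```

View pics/zc_scene.png

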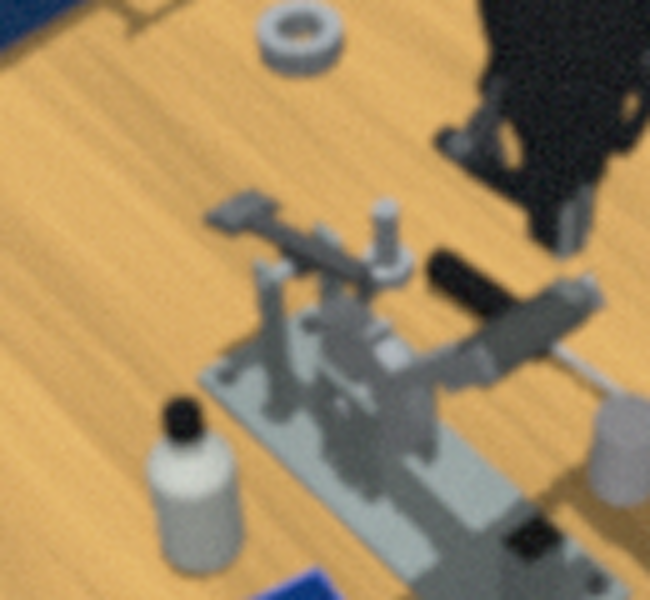

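View pics/zc_top.png

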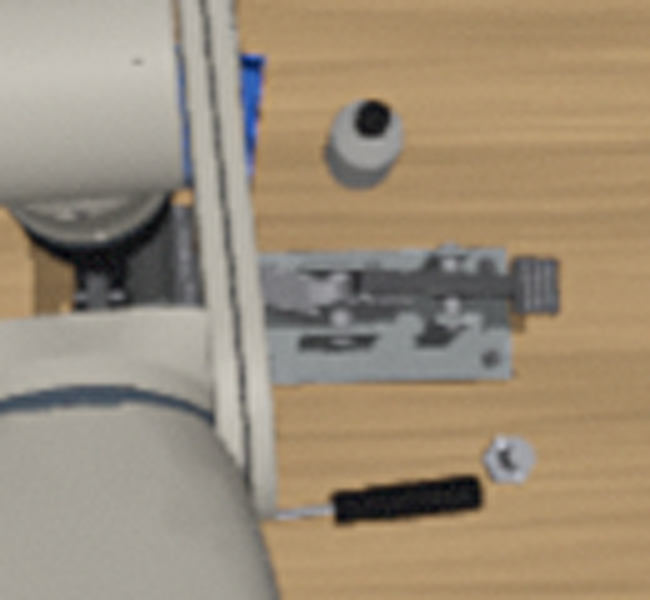

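The pad now sits lower at zoom (240,212), and the nose is raised at (362,275) and holding with no contact. Next I push the roller down along its arc.

```bash
python3 - <<'E'
from h import *
def pose(a): return W(.185*np.cos(a)+.004, .07+.185*np.sin(a)+.013+.022)
manip.servo_line(pose(.93),rate=.15)
print(manip.get_position(),manip.get_contact_force())
a=.93
while a>-.04:
    a-=.02 if a>.1 else .008
    manip.servo_line(pose(a),rate=.05)
    f=manip.get_contact_force(); p=manip.get_position(); print(round(a,3),p.round(4),f.round(1),round(manip.get_time(),2))
    if f[2]>(14 if a>.06 else 17) or np.linalg.norm(f)>25: break
E
```

```text
[0.52276199 0.01886256 0.2535823 ] [1.2364257  0.03411253 0.17898042]
0.91 [0.5228 0.0227 0.2517] [ 0.2 -0.4 -0.3] 12.0
0.89 [0.5224 0.0255 0.2488] [-0.3 -0.9 -0.1] 12.25
0.87 [0.5226 0.0283 0.2465] [-0.4  1.5  2.3] 12.5
0.85 [0.5227 0.0312 0.2442] [-1.1  2.4  4.9] 12.75
0.83 [0.5227 0.0341 0.2418] [-1.5  3.9  5.4] 13.0
0.81 [0.5227 0.037  0.2394] [-0.9  3.7  5.7] 13.25
0.79 [0.5227 0.0398 0.2368] [-1.6  5.4  6.3] 13.5
0.77 [0.5227 0.0424 0.2343] [-2.   3.6  7.4] 13.75
0.75 [0.5228 0.045  0.2316] [-1.5  5.5  7.4] 14.0
0.73 [0.5228 0.0474 0.2289] [-1.3  4.7  6.7] 14.25
0.71 [0.5229 0.0499 0.2261] [-1.4  4.9  5.4] 14.5
0.69 [0.523  0.0523 0.2233] [-1.3  5.5  6.9] 14.75
0.67 [0.523  0.0545 0.2204] [0.4 4.7 5.6] 15.0
0.65 [0.523  0.0568 0.2174] [-0.4  5.1  5.1] 15.25
0.63 [0.5231 0.059  0.2144] [0.1 3.9 5. ] 15.5
0.61 [0.523  0.061  0.2114] [0.1 2.7 4.1] 15.75
0.59 [0.523  0.063  0.2082] [0.8 3.1 4.6] 16.0
0.57 [0.523  0.0649 0.2051] [0.6 3.1 4.3] 16.25
0.55 [0.5229 0.0667 0.2019] [1.3 4.8 4.9] 16.5
0.53 [0.5229 0.0685 0.1986] [1.1 3.3 3.8] 16.75
0.51 [0.5227 0.0702 0.1953] [0.3 2.5 4.1]
[... 1008 characters left out ...]
.5225 0.0929 0.1213] [-0.4  0.   0.6] 22.25
0.082 [0.5225 0.0931 0.12  ] [-0.5  0.2 -0.3] 22.5
0.074 [0.5226 0.0932 0.1186] [-0.3  1.1  0.8] 22.75
0.066 [0.5226 0.0933 0.1171] [-0.5  2.2  1.1] 23.0
0.058 [0.5227 0.0934 0.1156] [-1.   1.   1.3] 23.25
0.05 [0.5227 0.0934 0.1141] [-0.7  0.7  1.6] 23.5
0.042 [0.5227 0.0935 0.1127] [-0.2  1.3  0.8] 23.75
0.034 [0.5227 0.0936 0.1112] [-0.   0.7  1. ] 24.0
0.026 [0.5227 0.0936 0.1097] [0.3 1.5 1.7] 24.25
0.018 [0.5227 0.0936 0.1082] [0.6 1.6 1.3] 24.5
0.01 [0.5226 0.0937 0.1067] [0.6 0.9 1.1] 24.75
0.002 [0.5226 0.0936 0.1052] [0.9 1.3 1.6] 25.0
-0.006 [0.5227 0.0937 0.1047] [-2.8  0.7 12.8] 25.25
-0.014 [0.5229 0.0937 0.1044] [-7.8 -0.2 26.4] 25.5
```

```bash
python3 - <<'E'
from h import *
manip.servo_line(W(.189,.25),rate=.25)
manip.move_to([.40,.38,.32],rotv(-1))
manip.hold(.3);print(manip.get_time(),manip.get_position(),manip.get_contact_force())
snap('top','d');snap('scene','d')
for n,(a,b,c,d) in dict(top=(140,260,280,410),scene=(135,255,235,365)).items():
    cv2.imwrite(f'pics/zd_{n}.png',cv2.resize(cv2.imread(f'pics/d_{n}.png')[a:b,c:d],None,fx=5,fy=5,interpolation=2))
E
```

```text
27.7583 [0.40051132 0.37936055 0.3198411 ] [-0.25008593 -0.36035171 -0.65872626]
```

View pics/zd_scene.png

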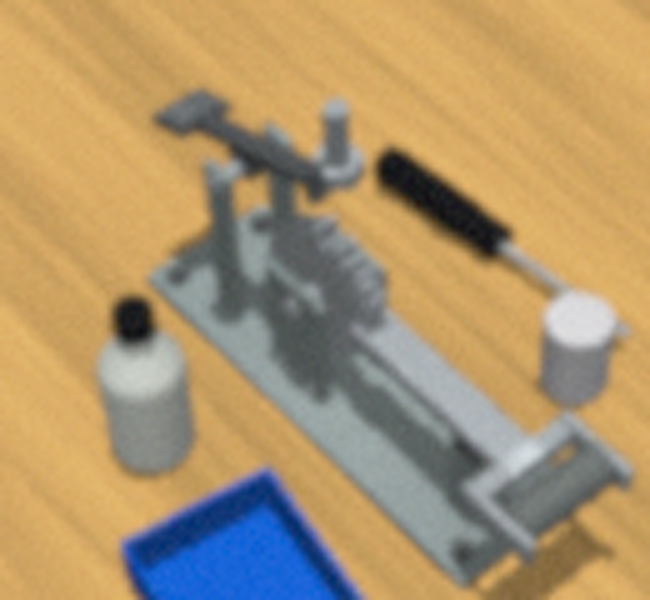

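View pics/zd_top.png

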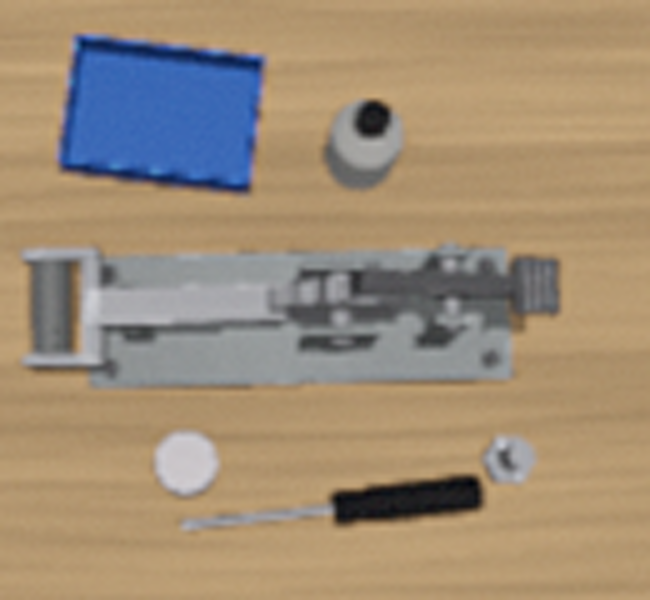

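The arm looks flat, with the roller at top zoom (52,308) and scene zoom (567,490). The pawl is still pressed and nothing else has moved. I'll do a numeric check of the flatness and of the bystanders.

```bash
python3 - <<'E'
from h import *
t=load('top','d');s=load('scene','d')
T=lambda x,y:(280+x/5-.4,140+y/5-.4); S=lambda x,y:(235+x/5-.4,135+y/5-.4)
print('roller',tri(t,T(52,308),s,S(567,490)),'expect',W(.185,.07))
print('pad',tri(t,T(537,286),s,S(192,111)),'expect',W(-.119,.119))
d=np.abs(load('top','a')['image'].astype(int)-t['image']).max(2)
for n,(u,v) in dict(tray=(312,163),oil=(353,168),blank=(317,232),driver=(350,241),bolt=(381,232),brush=(222,255),collar=(444,257)).items():
    r=d[v-10:v+11,u-10:u+11]; print(n,r.mean().round(1),(r>40).sum())
E
```

```text
roller (array([0.52002665, 0.09097005, 0.07379131]), np.float64(0.007121526976437531)) expect [0.52261732 0.08969928 0.07      ]
pad (array([ 0.52189363, -0.21358226,  0.11551476]), np.float64(0.0023338190956957395)) expect [ 0.52176724 -0.21429953  0.119     ]
tray 3.8 0
oil 3.6 0
blank 3.5 0
driver 3.8 0
bolt 3.6 0
brush 25.8 173
collar 3.6 0
```

View pics/d_top.png

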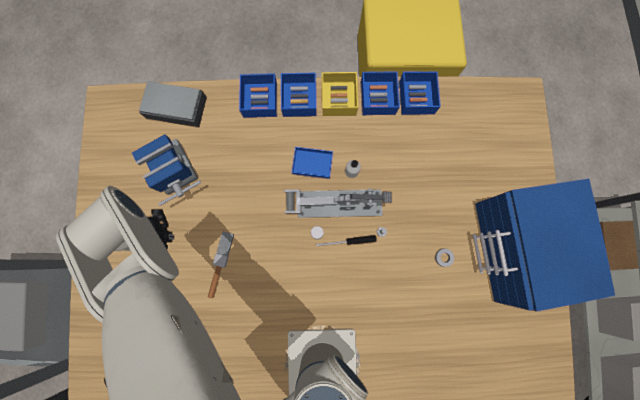

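The brush is still at its original place (222,250). The difference there is only the robot's shadow, and the gripper is clear of everything.

```bash
python3 -c "
from h import *
manip.sign_off(); print(manip.get_time())"
```

```text
the job is handed in; nothing more can be done
the job is handed in; nothing more can be done
```

The rest is folded flat and the pawl is pressed down and clear of the teeth. I handed the job in after about 28 s of robot time.

- **Pawl:** With the gripper closed, I pressed the pad down until it hit its end stop. It moved at about 3 N and the force rose to 25 N at the stop. In the pictures it stayed down after release, with the pad measured at about 116 mm high against 119 mm expected.
- **Arm:** I then pushed the roller down along its arc, with at most about 10 N until it met the stop. The stop came at fingertip height 82–83 mm against 83 mm expected, with 26 N at the end.
- **Unexplained reading:** From about 0.43 to 0.08 rad the force read near zero, so the arm was probably moving ahead of the fingertips there. It never locked.
- **Last checks:** The final pictures show the arm flat. The roller measured about 74 mm high against 70 mm, but the two camera rays missed each other by 7 mm, so this is a rough check.
- **Bystanders:** Six of the seven showed no change in the top view. The brush area did differ, but the picture shows the robot's shadow over a brush still in its place.

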